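Weigh a carving on the torsion balance

ROBOT

A 6-joint arm with a two-finger parallel gripper is mounted at the origin on the work surface. World frame = base frame: x ahead of the robot, y to its left, z up, the work surface at z = 0. Lengths are in m, angles in rad, forces in N, time in s.
With the tool pointing down it reaches from about 0.325 to 0.925 m from the base axis. Payload 3.1 kg.
Tool frame: the origin (TCP) lies midway between the tips of the shut fingers; the grasp point (between the pads) lies bot.tcp_to_grasp behind it (bot.tcp_to_grasp is the distance from the TCP to the grasp point, in m); z points along the fingers, y is the line along which they close (so a half turn about z gives the same grasp; the last joint's range is limited). The gripper opens to 85 mm and grips with 20 to 120 N. Pads are 22 mm wide; open, the fingers measure 114 mm over their backs; the gripper's body (76 mm by 85 mm) begins 54 mm behind the grasp point. The pads swing forward as they close: fully open they stand 13 mm farther back than shut.
Start: joints at [-1.274, 0.217, 1.613, -0, 1.311, -0.112], TCP at [0.248, -0.574, 0.231] pointing down, gripper open.
Joint ranges: [-2.75, 2.75], [-0.78, 2.1], [0.31, 2.55], [-1.13, 4.27], [0.13, 2.63], [-2.58, 2.58]. Speed limits (rad/s): [2.79, 2.79, 3.14, 3.14, 3.14, 3.14].

INTERFACE

Orientations are given as a 3x3 rotation matrix whose columns are the frame's x, y, z axes.
In Python, from plant import bot, imaging gives the robot as it stands. The module is installed in compiled form; this text tells all that it offers. Calls block until the motion is done:
- bot.movep(position, orientation): joint-space move of the TCP to a pose.
- bot.move_l(position, attitude=None, vel=0.15): straight line of the TCP; attitude=None keeps the orientation; vel is the mean speed in m/s.
- bot.move_joints(angles): joint-space move.
- bot.command_gripper(opening, strength=None): opening from 0.0 (shut) to 1.0 (fully open); strength is the grip in N (None keeps the last); returns when the fingers have stopped.
- bot.sleep(seconds).
- bot.inverse_kinematics(position, orientation): joint angles nearest the present ones, or None.
- bot.get_obs(): the state.
- imaging.get_image(name): name is "side" or "top" or "wrist"; returns a dict with "color" (480x640x3 uint8, red, green, blue), "vertical_fov" (degrees; the focal length in pixels is half the picture's height over the tangent of half this angle, whatever the lens; pixels are square), "cx", "cy" (the principal point, pixels), "pose" (4x4, takes a point from camera to world coordinates). Camera axes: x right, y up, looking along -z (the intrinsics and any distortion apply to the point x, -y, -z); pixel columns grow to the right and rows downward; lengths in m; the calibration is good to about 2 mm. A picture is of the moment at which its call begins. There is no depth.
A pose or a line that the arm cannot do raises bot.MotionError and nothing moves.
- bot.close_job(): hands the job in; it is judged then, once.
Trained networks look in the newest picture that a camera, given by its name, has taken for a name from the list of things; names that differ only in an ending like _2 or _b are one class to them, and where a whole thing is asked for, a point or a joint stands for the part that bears it (a point fixed in the world has none). Each returns a list of dicts, best first, with "confidence" (0 to 1); they miss things now and then, are a little off and sometimes report something else, mostly with a low value. They report only what shows in the picture. A call takes as long as a camera call.
- imaging.find_in(label, camera): "at" ([x, y, z] in m, in the coordinates of the camera as it stood for that picture, good to about 4 mm: the middle of the surface that is visible of it).
The state is a dict: "time_s": time; "joint_pos": joint angles; "qd": joint speeds; "joint_efforts": joint torques, N m; "eef_pos": TCP position; "eef_rot": TCP orientation; "force": force on the tool from outside, world axes, zero at the start; "ft_torque": the same for the moment, N m; "finger_gap": opening from 0.0 (shut) to 1.0 (fully open); "grip_force": force on a finger pad.
Only numpy, scipy, OpenCV 4.12 (cv2) and the standard library are available. Lean on these libraries where they do the work, as an engineer would, in place of code of your own. Each camera call takes 0.05 s, during which the arm holds its last target. There are 200 camera calls.

TASK

Weigh the small carving that sits on the torsion balance: take the black grip of the hand lever and swing the lever until the pointer at the beam's end stands level with the tip of the index on the scale post, then keep it level and calm for 6 seconds without a break. Work the beam through the lever alone: do not touch the beam or the carving, do not let the beam bang into its rests, do not shift the index and leave everything else on the bench where it is. The program finishes while the gripper still holds the grip and the pointer still stands at the index.

Things in the scene. Friction and masses are not known exactly. Their poses are not given: they have to be found in the camera images.
- balance: The torsion balance's grey stand, fixed: rail 90 x 620 x 18 mm (long side along y) with a cross foot and two cheeks 180 mm high in the middle. Origin: centre of the underside. x runs along the pivot axis, away from the robot; y along the level beam to the carving's end; z up. Place and turn differ each run.
- pivot (a point): Mid point of the pivot axis (along the stand's x) of beam and lever, 160 mm above the bench. A spring joins the two: torque on the beam = 0.25 N m/rad (nominal) x (lever lean - beam tilt), both about the stand's +x: leaning the lever towards -y lifts the carving. Leans of 0 to 0.9 rad are needed; which one differs each run, and no fixed lean steadies the beam for long.
- beam (a joint): Tilt of the 440 x 22 x 18 mm beam, rad about the stand's +x: 0 level, positive = carving's (+y) end up, pointer down. Rubber rests at -0.2 (the start) and +0.2. With its load: 1.7 kg, inertia 0.057 kg m2; top-heavy, gravity tips it off level by 0.23 N m/rad; the carving side pulls down with 0.08 N m (0.01 to 0.16). Nominal values; hardly any friction.
- grip (a point): Centre of the black grip on the hand lever: a bar 70 mm long along the stand's x, 26 mm thick between the fingers and 34 mm tall, revolving freely about its length; 120 mm above the pivot axis when upright, 120 mm towards the stand's -x from the pivot. Grip it from above, fingers closing along the stand's y, and move it on its 120 mm arc about the pivot axis. Let go, it swings back.
- pointer_tip (a point): Tip of the dark pointer at the counterweight's (-y) end of the beam, 262 mm from the pivot; it goes up and down as the beam tilts (height = pivot height - 0.262 sin(tilt)).
- index_tip (a point): Tip of the dark index, a small rider 34 x 26 x 14 mm with a finger, on the upright scale post beyond the pointer; set at a different height each run, up to 22 mm above or below the pivot's height. The pointer has to come level with this tip (8 mm apart sideways when level).
- carving: Small carved wooden figure of a bird's head, 94 mm high, foot 60 mm across, fixed on the brass pan at the beam's +y end; about 0.12 kg, differs from run to run. Origin: centre of its underside. Not to be touched.
- jar: Bystander: screw-top jar 64 mm wide, 75 mm high; origin under its centre.
- tin: Bystander: tin 72 mm wide, 100 mm high; origin under its centre.
- weight: Bystander: steel weight with a knob, 48 mm wide, 52 mm high; origin under its centre.
- blank: Bystander: wood blank 120 x 70 x 45 mm; origin under its centre.
- mallet: Bystander: hammer lying on the bench.
- brush: Bystander: brush lying on the bench.

How it is judged:
By the outcome, as a careful person would: the job done as asked, in the order asked, and still so for the second after the job is handed in, while the arm keeps its last pose, push and grip.
It also fails if it takes over 64 s, if anything falls off the work surface, if the arm or the gripper's body presses on something with over 40 N, if the wrist force passes 120 N, or if a joint passes its speed limit or range.

## Working session

There is one attempt and no reset: what is moved stays moved. The work goes in short steps, each a Python script; the robot and the scene stay as the last script left them, time stands still between calls to the robot, and variables do not carry over. Pictures are saved under pics/ and viewed, at most 10 in all, crops included, and the job is handed in when it is done.

```bash
mkdir -p pics; python3 - <<'E'
from plant import bot, imaging
import cv2
for n in ("side","top"):
    im=imaging.get_image(n); cv2.imwrite(f"pics/{n}0.png",im["color"][...,::-1])
    print(n,{k:v for k,v in im.items() if k!="color"})
    import numpy as np
    for l in ("balance","pivot","grip","pointer_tip","index_tip","carving","beam"):
        for r in imaging.find_in(l,n)[:2]:
            print(l,(im["pose"]@np.r_[r["at"],1])[:3].round(4),round(r["confidence"],2))
o=bot.get_obs();print(o, bot.tcp_to_grasp)
E
```

```text
side {'vertical_fov': 50.747582030343665, 'cx': 312.53263264798625, 'cy': 228.1262145430913, 'pose': array([[-0.98790474,  0.11332388, -0.10583911,  0.42130575],
       [-0.15468254, -0.67250251,  0.72374974,  0.91625067],
       [ 0.01084106,  0.73136726,  0.68189765,  1.05080234],
       [ 0.        ,  0.        ,  0.        ,  1.        ]])}
balance [ 0.6197 -0.0374  0.0203] 0.55
pivot [ 0.6207 -0.0392  0.0223] 0.78
grip [ 0.5281 -0.0536  0.2915] 0.97
pointer_tip [ 0.6245 -0.0278  0.1814] 0.82
carving [0.618  0.1431 0.2205] 0.74
beam [ 0.6217 -0.0278  0.1856] 0.84
top {'vertical_fov': 51.322218339725296, 'cx': 316.44296538625076, 'cy': 246.39257074372676, 'pose': array([[ 0.0100102 ,  0.99914428, -0.0401312 ,  0.49691357],
       [-0.99970006,  0.00910255, -0.02273632, -0.00755608],
       [-0.02235157,  0.04034676,  0.99893571,  1.24617297],
       [ 0.        ,  0.        ,  0.        ,  1.        ]])}
balance [ 0.6396 -0.0676  0.0145] 0.83
pivot [ 0.636  -0.0691  0.0161] 0.65
pivot [0.3894 0.0275 0.0481] 0.62
grip [ 0.5316 -0.059   0.292 ] 0.61
grip [0.6149 0.1268 0.2307] 0.54

[... 265 characters left out ...]
 1.31132203e+00, -1.12208851e-01]), 'qd': array([-0.0013262 , -0.001019  , -0.00075648, -0.00085803, -0.00027736,
        0.00105863]), 'joint_efforts': array([ 3.88583230e-04, -3.96830964e+01, -3.04234636e+01, -1.78860168e-04,
        4.58124978e-04, -1.45207110e-05]), 'eef_pos': array([ 0.24847186, -0.57349057,  0.23130467]), 'eef_rot': array([[ 9.17594368e-01,  3.97518020e-01,  8.11394734e-06],
       [ 3.97518020e-01, -9.17594367e-01,  2.64878103e-05],
       [ 1.79746943e-05, -2.10796253e-05, -1.00000000e+00]]), 'force': array([ 0.38415001,  0.08991436, -0.7208433 ]), 'ft_torque': array([-0.02322879,  0.04906994, -0.00823576]), 'grip_force': 0.0, 'finger_gap': 1.0011637409195582} 0.0187
```

View pics/side0.png

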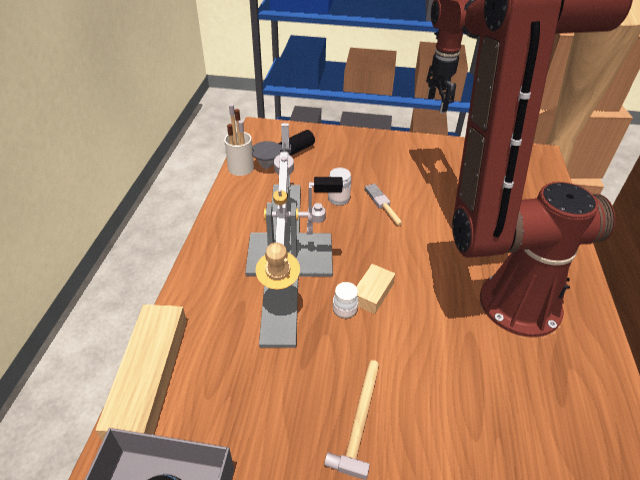

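View pics/top0.png

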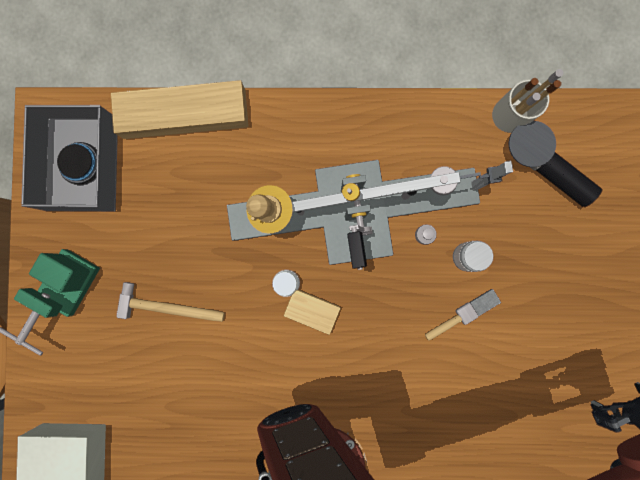

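```bash
python3 - <<'E'
import cv2
a=cv2.imread("pics/top0.png")[140:280,215:515];cv2.imwrite("pics/c1.png",cv2.resize(a,None,fx=2.6,fy=2.6,interpolation=cv2.INTER_CUBIC))
a=cv2.imread("pics/side0.png")[115:265,235:355];b=cv2.resize(a,None,fx=4,fy=4,interpolation=cv2.INTER_CUBIC);cv2.imwrite("pics/c2.png",b)
E
```

```text
(no output)
```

View pics/c1.png

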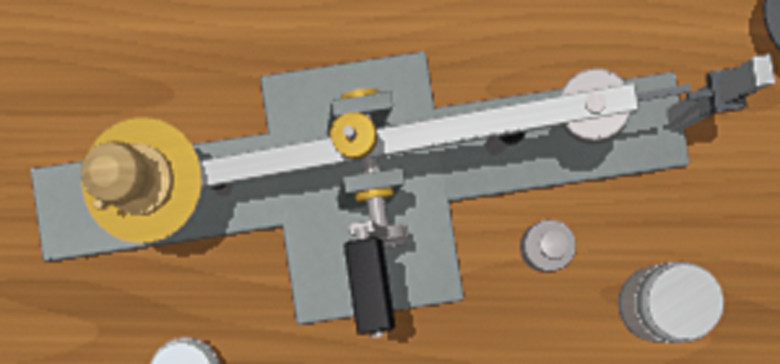

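View pics/c2.png

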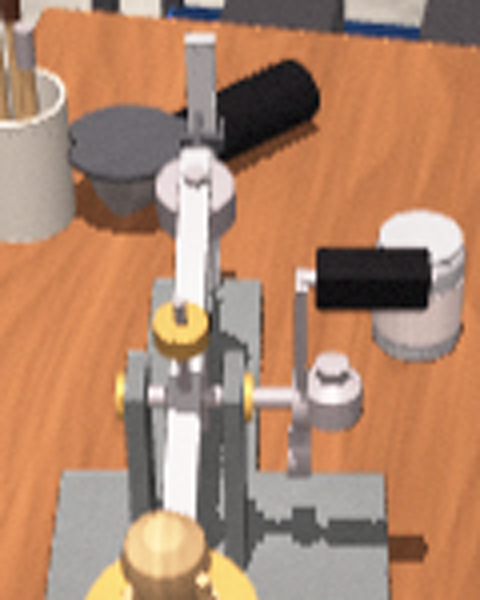

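```bash
cat > h.py <<'E'
from plant import bot, imaging
import numpy as np, cv2
def K(im): return 240/np.tan(np.radians(im["vertical_fov"]/2))
def ray(im,uv):
    d=np.array([(uv[0]-im["cx"])/K(im),-(uv[1]-im["cy"])/K(im),-1]); return im["pose"][:3,3],im["pose"][:3,:3]@d
def onz(im,uv,z):
    c,d=ray(im,uv); return c+d*(z-c[2])/d[2]
def proj(im,p):
    q=im["pose"][:3,:3].T@(np.asarray(p)-im["pose"][:3,3]); return np.array([im["cx"]-K(im)*q[0]/q[2],im["cy"]+K(im)*q[1]/q[2]])
E
python3 - <<'E'
from h import *
im=imaging.get_image("top")
P=np.array([onz(im,(u/2.6+215-.3,v/2.6+140-.3),.018) for u,v in [(33,169),(45,261),(688,163),(674,74)]])
c=P.mean(0); y=(P[0]+P[1]-P[2]-P[3])[:2]; L=np.linalg.norm(y)/2; y/=np.linalg.norm(y)
x=np.array([y[1],-y[0]]); print(P.round(4),c.round(4),L,x,y)
w=imaging.get_image("wrist"); o=bot.get_obs(); print({k:v for k,v in w.items() if k!="color"})
R=o["eef_rot"]; print("cam in tool",(R.T@(w["pose"][:3,3]-o["eef_pos"])).round(4)); print((R.T@w["pose"][:3,:3]).round(3))
pv=np.r_[c[:2],.16]; 
for n,p in dict(grip=pv+np.r_[-.12*x,.12],pointer_level=pv-np.r_[.262*y,0]).items(): print(n,p,proj(im,p))
E
```

```text
[[ 0.6477  0.2423  0.018 ]
 [ 0.56    0.2293  0.018 ]
 [ 0.6579 -0.378   0.018 ]
 [ 0.7423 -0.3651  0.018 ]] [ 0.652  -0.0679  0.018 ] 0.6148954840347979 [0.98766734 0.15656698] [-0.15656698  0.98766734]
{'vertical_fov': 66.77248247345624, 'cx': 317.9356043901065, 'cy': 239.95223820537203, 'pose': array([[ 0.39747188,  0.87598382,  0.27325528,  0.31885098],
       [-0.91761332,  0.37988657,  0.11692731, -0.54225444],
       [-0.00137958, -0.297218  ,  0.95480865,  0.37433474],
       [ 0.        ,  0.        ,  0.        ,  1.        ]])}
cam in tool [ 0.077  -0.0007 -0.143 ]
[[-0.     0.955  0.297]
 [ 1.    -0.     0.001]
 [ 0.001  0.297 -0.955]]
grip [ 0.53344159 -0.08665545  0.28      ] [368.7567617  248.05212741]
pointer_level [ 0.69298222 -0.32663626  0.16      ] [475.2974235  177.75100392]
```

```bash
cat >> h.py <<'E'
XS=np.array([.98767,.15657,0]); YS=np.array([-.15657,.98767,0]); ZS=np.array([0,0,1.]); PV=np.array([.652,-.0679,.16])
S=np.c_[XS,YS,ZS]; TG=bot.tcp_to_grasp
def att(al,flip=1):
    z=-np.sin(al)*YS-np.cos(al)*ZS; x=flip*XS; return np.c_[x,np.cross(z,x),z]
def grip(phi): return PV+S@np.array([-.12,-.12*np.sin(phi),.12*np.cos(phi)])
def tcp(phi,R,up=0): return grip(phi)+R[:,2]*TG+ZS*up
RC=np.array([[0,.955,.297],[1,0,0],[0,.297,-.955]]); RC/=np.linalg.norm(RC,axis=0); TC=np.array([.077,-.0007,-.143])
def wcam(p,R): 
    T=np.eye(4); T[:3,:3]=R@RC; T[:3,3]=p+R@TC; return dict(vertical_fov=66.772,cx=317.9,cy=240,pose=T)
def ptr(th): return PV+S@np.array([0,-.262*np.cos(th),-.262*np.sin(th)])
E
python3 - <<'E'
from h import *
for f in (1,-1):
  for al in (0,.2,.4,.6):
    R=att(al,f)
    for phi,up in ((-.2,.12),(-.2,0),(.4,0),(.9,0)):
        p=tcp(phi,R,up); q=bot.inverse_kinematics(p,R); c=wcam(p,R)
        print(f,al,phi,up,None if q is None else np.round(q,2),proj(c,ptr(-.2)).round(),proj(c,ptr(.0)).round(), proj(c,ptr(.08)).round())
E
```

```text
1 0 -0.2 0.12 [-0.25 -0.06  1.64 -0.    1.57  1.16] [680.  69.] [631.  77.] [613.  80.]
1 0 -0.2 0 [-0.25 -0.    1.8  -0.    1.34  1.16] [926.  29.] [796.  52.] [755.  58.]
1 0 0.4 0 [-0.37  0.06  1.75 -0.    1.33  1.05] [792.  25.] [690.  49.] [656.  56.]
1 0 0.9 0 [-0.44  0.13  1.74 -0.    1.27  0.98] [785.  -2.] [665.  34.] [628.  44.]
1 0.2 -0.2 0.12 [-0.15 -0.09  1.67 -0.19  1.5   1.27] [579.  77.] [540.  84.] [525.  86.]
1 0.2 -0.2 0 [-0.15 -0.03  1.83 -0.2   1.28  1.32] [752.  52.] [665.  66.] [635.  70.]
1 0.2 0.4 0 [-0.27  0.02  1.8  -0.19  1.24  1.19] [672.  45.] [594.  61.] [567.  66.]
1 0.2 0.9 0 [-0.35  0.08  1.8  -0.19  1.16  1.13] [677.  23.] [582.  48.] [551.  55.]
1 0.4 -0.2 0.12 [-0.05 -0.1   1.71 -0.39  1.45  1.4 ] [500.  83.] [466.  88.] [453.  89.]
1 0.4 -0.2 0 [-0.05 -0.03  1.87 -0.41  1.24  1.49] [635.  66.] [570.  75.] [546.  78.]
1 0.4 0.4 0 [-0.18  0.    1.85 -0.41  1.18  1.37] [583.  57.] [518.  69.] [496.  72.]
1 0.4 0.9 0 [-0.26  0.06  1.86 -0.41  1.09  1.32] [595.  39.] [515.  57.] [488.  62.]
1 0.6 -0.2 0.12 [ 0.05 -0.09  1.75 -0.6   1.43  1.54] [433.  
[... 993 characters left out ...]
4 -0.2 0.12 [-0.05 -0.1   1.71 -0.39  1.45 -1.74] [166. 296.] [192. 279.] [203. 274.]
-1 0.4 -0.2 0 [-0.05 -0.03  1.87 -0.41  1.24 -1.65] [ 69. 348.] [114. 321.] [131. 312.]
-1 0.4 0.4 0 [-0.18  0.    1.85 -0.41  1.18 -1.77] [116. 372.] [159. 339.] [176. 328.]
-1 0.4 0.9 0 [-0.26  0.06  1.86 -0.41  1.09 -1.82] [119. 418.] [169. 373.] [187. 359.]
-1 0.6 -0.2 0.12 [ 0.05 -0.09  1.75 -0.6   1.43 -1.6 ] [221. 285.] [247. 272.] [258. 267.]
-1 0.6 -0.2 0 [ 0.05 -0.    1.9  -0.63  1.25 -1.47] [132. 324.] [173. 304.] [189. 297.]
-1 0.6 0.4 0 [-0.08  0.01  1.9  -0.64  1.16 -1.57] [167. 350.] [208. 324.] [224. 316.]
-1 0.6 0.9 0 [-0.17  0.07  1.91 -0.66  1.05 -1.6 ] [162. 392.] [211. 357.] [229. 346.]
```

```bash
python3 - <<'E'
from h import *
R0=bot.get_obs()["eef_rot"]
bot.move_l([.3,-.5,.42],vel=.25)
R=att(.4,-1)
import pickle
ims=[]
for k,(phi,up,dx) in enumerate(((.4,.14,0),(-.2,.12,0),)):
    p=tcp(phi,R,up)
    bot.movep(p,R); bot.sleep(.3)
    im=imaging.get_image("wrist"); ims.append(im); cv2.imwrite(f"pics/w{k}.png",im["color"][...,::-1])
    o=bot.get_obs(); print(o["time_s"],np.round(o["eef_pos"]-p,4), "pred ptr(-.2)",proj(im,ptr(-.2)), proj(im,ptr(0)))
    for l in ("index_tip","pointer_tip","grip","pivot"):
        for r in imaging.find_in(l,"wrist")[:2]:
            w=(im["pose"]@np.r_[r["at"],1])[:3]; print(l,"stand",(S.T@(w-PV)).round(4),proj(im,w).round(),round(r["confidence"],2))
pickle.dump(ims,open("w.pkl","wb"))
E
```

```text
3.8833 [-0.0001 -0.0005  0.    ] pred ptr(-.2) [218.96551741 300.33356634] [240.61714523 282.95867844]
index_tip stand [-0.0072 -0.287   0.0013] [224. 275.] 0.67
pointer_tip stand [-0.028   0.0047  0.0354] [458. 315.] 0.6
grip stand [-0.1224  0.0234  0.1359] [502. 256.] 0.81
pivot stand [-0.0226 -0.0098 -0.0749] [450. 275.] 0.95
pivot stand [-0.0068 -0.287   0.0053] [222. 277.] 0.19
4.825 [ 0.0001 -0.0008  0.0002] pred ptr(-.2) [165.17687653 294.3324524 ] [191.39510488 278.05639874]
index_tip stand [-0.0099 -0.2877  0.0021] [175. 269.] 0.93
pointer_tip stand [-0.0248  0.0269  0.0217] [406. 308.] 0.83
grip stand [-0.125   0.0246  0.1322] [383. 242.] 0.8
grip stand [-0.0076 -0.2872  0.003 ] [175. 271.] 0.55
```

View pics/w0.png

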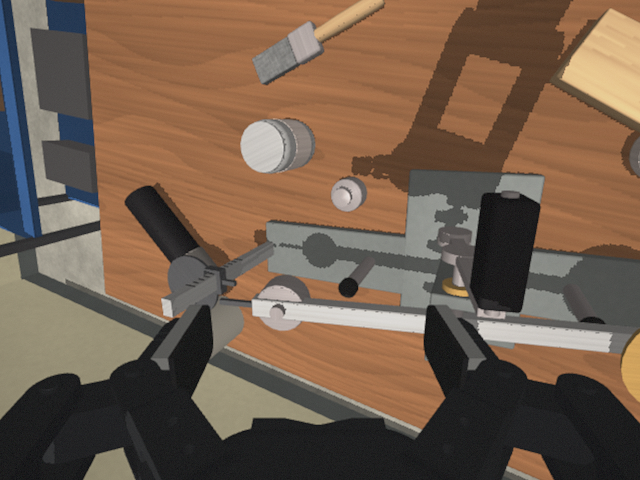

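```bash
python3 - <<'E'
import pickle,cv2,numpy as np
ims=pickle.load(open("w.pkl","rb"))
a=ims[0]["color"][240:330,160:290,::-1]; b=ims[1]["color"][235:325,110:240,::-1]
f=lambda x:cv2.resize(x,None,fx=5,fy=3.3*1.0 and 5,interpolation=cv2.INTER_CUBIC)[:300] if 0 else cv2.resize(x,(433,300),interpolation=cv2.INTER_CUBIC)
cv2.imwrite("pics/c3.png",np.vstack([cv2.resize(a[:,:],(780,540),interpolation=cv2.INTER_CUBIC)]))
cv2.imwrite("pics/c4.png",cv2.resize(b,(780,540),interpolation=cv2.INTER_CUBIC))
E
```

```text
(no output)
```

View pics/c3.png

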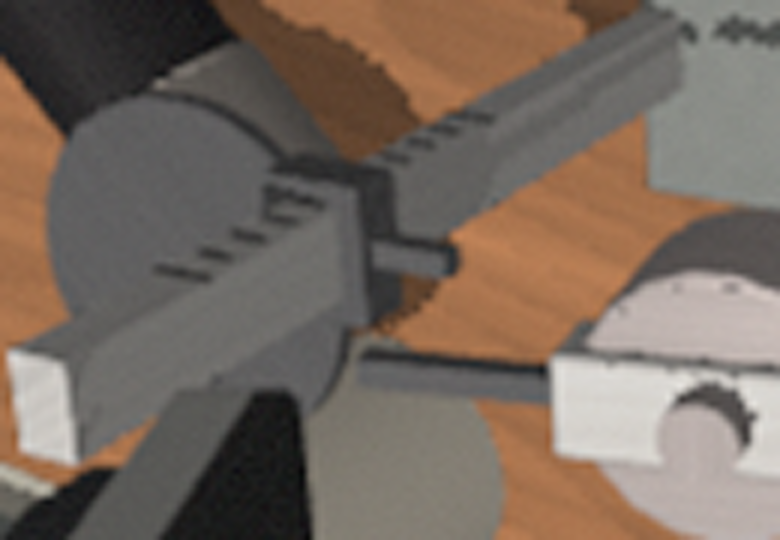

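View pics/c4.png

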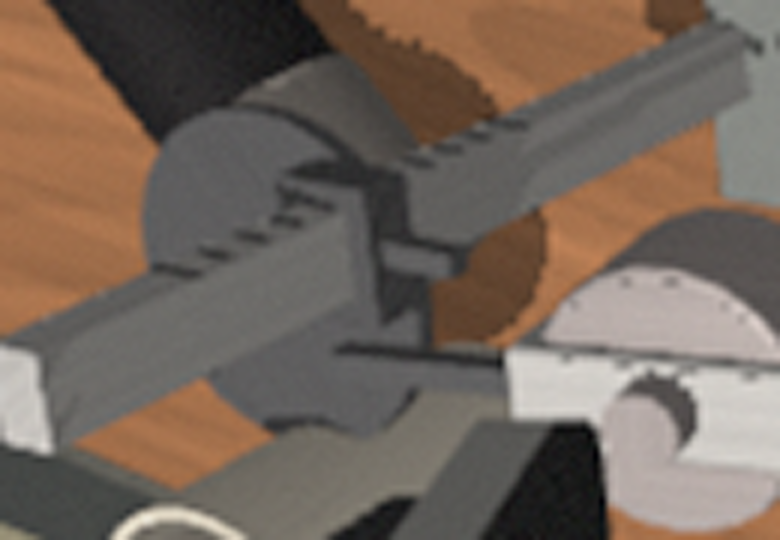

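```bash
python3 - <<'E'
from h import *; import pickle
from scipy.optimize import least_squares
ims=pickle.load(open("w.pkl","rb"))
I=[(235.3,283),(187,278.7)]; Q=[(219.8,302),(166.6,294.6)]
for nm,o in (("idx",I),("ptr",Q)):
    r=least_squares(lambda p:np.r_[[proj(im,PV+S@p)-u for im,u in zip(ims,o)]].ravel(),[0,-.27,0])
    print(nm,"triang",r.x.round(4),r.fun.round(2))
    for name,f in dict(x0=lambda p:[0,p[0],p[1]],y262=lambda p:[p[0],-.262,p[1]],y270=lambda p:[p[0],-.27,p[1]],x0y270=lambda p:[0*p[0],-.27,p[1]],xm8y262=lambda p:[-.008,-.262,p[1]]).items():
        r=least_squares(lambda p:np.r_[[proj(im,PV+S@np.array(f(p)))-u for im,u in zip(ims,o)]].ravel(),[0 if name!="x0" else -.27,0]); print(name,r.x.round(4),r.fun.round(1))
for th in (-.02,-.01,0,.01,.02): print(th,[proj(im,ptr(th)).round(1) for im in ims])
E
```

```text
idx triang [ 0.0038 -0.2731 -0.0034] [-0.03  0.26  0.03 -0.27]
x0 [-0.2674  0.0032] [ 0.4  0.2 -0.4 -0.4]
y262 [-0.0033  0.0094] [ 0.9  0.4 -0.8 -0.3]
y270 [0.0018 0.0001] [ 0.2  0.3 -0.2 -0.3]
x0y270 [0.    0.001] [-0.3 -0.7 -0.8 -1.3]
xm8y262 [0.     0.0118] [-0.4 -2.3 -2.4 -3. ]
ptr triang [ 0.0029 -0.258   0.0491] [ 0.08 -0.7  -0.08  0.72]
x0 [-0.2539  0.0535] [ 0.5 -0.7 -0.5  0.6]
y262 [0.0055 0.0449] [-0.3 -0.7  0.2  0.8]
y270 [0.0109 0.0366] [-1.1 -0.8  0.9  0.8]
x0y270 [0.     0.0415] [-4.3 -7.2 -3.1 -5.5]
xm8y262 [0.     0.0509] [-4.4 -9.  -4.8 -7.3]
-0.02 [array([238.3, 284.5]), array([188.7, 279.5])]
-0.01 [array([239.5, 283.7]), array([190.1, 278.8])]
0 [array([240.6, 283. ]), array([191.4, 278.1])]
0.01 [array([241.8, 282.2]), array([192.7, 277.4])]
0.02 [array([242.9, 281.5]), array([194.1, 276.7])]
```

```bash
python3 - <<'E'
from h import *
R=att(0,-1)
bot.movep(tcp(-.2,R,.12),R); bot.move_l(tcp(-.2,R),vel=.12); bot.command_gripper(0.0,60)
o=bot.get_obs(); print(o["time_s"],o["finger_gap"]*85,o["grip_force"],o["force"].round(2),o["ft_torque"].round(2))
f0=o["force"]
R2=att(.4,-1)
for a in (.1,.2,.3,.4):
    R2=att(a,-1); bot.move_l(tcp(-.2,R2),R2,vel=.05)
bot.sleep(.2)
im=imaging.get_image("wrist"); cv2.imwrite("pics/w2.png",im["color"][...,::-1])
im=imaging.get_image("side"); cv2.imwrite("pics/side1.png",im["color"][...,::-1])
o=bot.get_obs(); print(o["time_s"],o["finger_gap"]*85,o["grip_force"],o["force"].round(2),o["ft_torque"].round(2))
w=cv2.imread("pics/w2.png"); s=cv2.imread("pics/side1.png")
cv2.imwrite("pics/c5.png",np.hstack([cv2.resize(w,(448,336)),cv2.resize(s[110:310,230:430],(336,336))]))
E
```

```text
7.2167 25.38034209069993 61.25094294548035 [-1.14 -0.58  1.37] [ 0.03  0.05 -0.01]
8.5167 25.312279052397734 63.2042133808136 [-1.57  0.38  5.01] [ 0.03  0.26 -0.05]
```

View pics/c5.png

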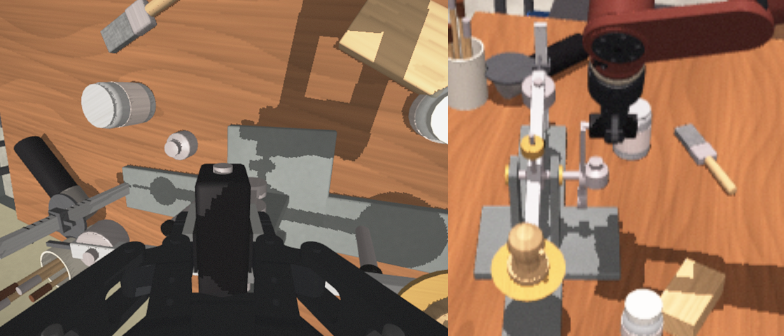

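```bash
cat >> h.py <<'E'
R4=att(.4,-1)
def lean():
    o=bot.get_obs(); g=S.T@(o["eef_pos"]-o["eef_rot"][:,2]*TG-PV); return np.arctan2(-g[1],g[2]),o["time_s"]
def setlean(phi,vel=.15):
    bot.move_l(tcp(phi,R4),vel=vel)
class Track:
    x0,y0,w,h=252,238,50,50      # carving and pan in the side picture at tilt -0.2
    def __init__(s):
        g=cv2.imread("pics/side1.png"); s.t=g[s.y0:s.y0+s.h,s.x0:s.x0+s.w]
        im=dict(np.load("sidecal.npy",allow_pickle=True).item())
        c,d=ray(im,(s.x0+s.w/2,s.y0+s.h/2)); k=(PV-c)@XS/(d@XS); p=S.T@(c+d*k-PV); s.p=p
        s.th=np.linspace(-.3,.3,1201); a=s.th+.2
        s.uv=np.array([proj(im,PV+S@np.array([p[0],p[1]*np.cos(q)-p[2]*np.sin(q),p[1]*np.sin(q)+p[2]*np.cos(q)])) for q in a])
        s.uv-=[s.x0+s.w/2,s.y0+s.h/2]
    def __call__(s):
        g=imaging.get_image("side")["color"][...,::-1]; X,Y=s.x0-15,s.y0-40
        m=cv2.matchTemplate(g[Y:Y+s.h+60,X:X+s.w+30],s.t,cv2.TM_CCOEFF_NORMED)
        _,s.q,_,(i,j)=cv2.minMaxLoc(m)
        sub=lambda a,b,c:(a-c)/(2*(a-2*b+c))
        i0,j0=np.clip(i,1,m.shape[1]-2),np.clip(j,1,m.shape[0]-2)
        s.d=np.array([i0+sub(*m[j0,i0-1:i0+2])+X-s.x0, j0+sub(*m[j0-1:j0+2,i0])+Y-s.y0])
        return s.th[np.argmin(((s.uv-s.d)**2).sum(1))]
E
python3 - <<'E'
from h import *
im=imaging.get_image("side"); im.pop("color"); np.save("sidecal.npy",im)
T=Track(); print("template pt stand",T.p.round(3)); i=[np.argmin(abs(T.th-t)) for t in(-.2,-.1,0,.1)]; print(T.uv[i].round(2))
print("th",T(),T.d,T.q)
for ph in (-.16,-.12,-.06,0,.01,.02):
    t0=lean()[1]; setlean(ph); l=lean(); th=T(); l2=lean()
    print(ph,"dt",round(l[1]-t0,3),"lean",round(l[0],4),round(l2[0],4),"th",round(th,4),T.d.round(3),round(T.q,4),bot.get_obs()["force"].round(2))
E
```

```text
template pt stand [-0.     0.18   0.004]
[[ -0.     0.  ]
 [ -0.25  -5.59]
 [ -0.47 -11.76]
 [ -0.65 -18.45]]
th -0.19949999999999998 [ 0.00077423 -0.02446857] 0.9987960457801819
-0.16 dt 0.25 lean -0.1576 -0.1585 th -0.1995 [ 0.001 -0.022] 0.9988 [-1.79  0.83  5.8 ]
-0.12 dt 0.25 lean -0.1188 -0.1193 th -0.1995 [ 0.002 -0.02 ] 0.9988 [-1.07  0.84  6.66]
-0.06 dt 0.25 lean -0.0587 -0.0597 th -0.1995 [ 0.001 -0.018] 0.9988 [-1.04 -0.14  5.48]
0 dt 0.25 lean 0.0009 -0.0002 th -0.1995 [ 0.    -0.021] 0.9988 [-1.6   1.3   5.73]
0.01 dt 0.25 lean 0.009 0.0089 th -0.1995 [ 0.003 -0.02 ] 0.9988 [-2.34 -0.48  5.51]
0.02 dt 0.25 lean 0.0189 0.0186 th -0.1995 [ 0.002 -0.021] 0.9988 [-1.89  0.05  4.62]
```

```bash
cat > ctl.py <<'E'
import numpy as np
A,B=.25/.057,.23/.057
class Ctl:
    """Kalman filter for [tilt, rate, load c] and a PD law with load feed-forward; one step is 0.05 s hold + 0.25 s ramp."""
    def __init__(s,phi,target,w=1.7,z=.9): s.phi=s.old=phi; s.tg=target; s.w,s.z=w,z; s.x=None; s.n=0; s.T=4.
    def prop(s,x,P,p0,p1,dt,n=10):
        h=dt/n; F=np.array([[1,h,0],[(B-A)*h,1,-h],[0,0,1]])
        for k in range(n):
            x=F@x+np.array([0,A*h*(p0+(p1-p0)*(k+.5)/n),0])
            if P is not None: P=F@P@F.T+np.diag([1e-9,4e-4,4e-4])*h
        return x,P
    def ref(s,t):
        u=min(max(t/s.T,0),1); d=s.tg-s.r0
        return s.r0+d*(10*u**3-15*u**4+6*u**5), d*(30*u**2-60*u**3+30*u**4)/s.T, d*(60*u-180*u**2+120*u**3)/s.T**2
    def retarget(s,tg,T=1.5): s.r0=s.ref(s.n*.3)[0]; s.tg=tg; s.T=T; s.n=0
    def step(s,th):
        if s.x is None:
            if th<-.193: s.old,s.phi=s.phi,s.phi+.035; return s.phi
            s.x=np.array([th,.03,A*(s.phi-.02+.2)-.2*B]); s.P=np.diag([1e-6,1e-3,.02]); s.r0=th
        else:
            x,P=s.prop(s.x,s.P,s.old,s.old,.05); s.x,s.P=s.prop(x,P,s.old,s.phi,.25)
            K=s.P[:,0]/(s.P[0,0]+2.5e-7); s.x=s.x+K*(th-s.x[0]); s.P=s.P-np.outer(K,s.P[0])
        x,_=s.prop(s.x,None,s.phi,s.phi,.175)
        s.n+=1; r,rd,rdd=s.ref(s.n*.3-.125)
        acc=rdd-2*s.z*s.w*(x[1]-rd)-s.w**2*(x[0]-r)
        s.old=s.phi; p=x[0]+(x[2]-B*x[0]+acc)/A
        s.phi=float(np.clip(p,s.phi-.15,s.phi+.15).clip(-.3,1.15)); return s.phi
E
python3 - <<'E'
from ctl import *
rng=np.random.default_rng(0)
for trial in range(12):
    f=rng.uniform(.8,1.2,3); a,b,c=A*f[0],B*f[1],rng.uniform(.2,2.8); gain=rng.uniform(.93,1.07)
    C=Ctl(.0,.0); th,om,phi=-.2,0.,0.; log=[];h=.001
    for k in range(110):
        cmd=C.step(th*gain+rng.normal(0,3e-4)+.2*(gain-1)); p0=phi
        for i in range(300):
            u=np.clip((i*h-.05)/.25,0,1); u=u*u*(3-2*u); phi=p0+(cmd-p0)*u
            om+=h*(a*(phi-th)+b*th-c); th+=h*om
            if th<-.2: th=-.2; om=max(om,0)
        log.append((th,om,phi))
    L=np.array(log); print(f.round(2),round(c,2),"max",L[:,0].max().round(3),"end err",abs(L[-40:,0]).max().round(4),"om",abs(L[-40:,1]).max().round(4),"phi",L[-1,2].round(2), "first settle",np.where(abs(L[:,0]-L[-1,0])>.006)[0].max()*.3)
E
```

```text
[1.05 0.91 0.82] 0.24 max -0.007 end err 0.0092 om 0.0034 phi 0.05 first settle 6.0
[0.83 1.14 0.83] 1.1 max 0.097 end err 0.0234 om 0.0161 phi 0.31 first settle 30.9
[1.03 0.88 1.12] 1.47 max -0.011 end err 0.0138 om 0.0065 phi 0.32 first settle 8.1
[1.04 1.08 0.85] 1.01 max 0.002 end err 0.0066 om 0.0038 phi 0.23 first settle 6.0
[1.13 0.89 0.83] 1.63 max 0.01 end err 0.01 om 0.0032 phi 0.34 first settle 9.299999999999999
[1.17 0.99 1.16] 1.4 max -0.006 end err 0.008 om 0.0058 phi 0.27 first settle 7.8
[0.88 1.02 1.04] 2.43 max 0.038 end err 0.0017 om 0.0042 phi 0.63 first settle 11.4
[1.06 0.88 0.85] 0.53 max -0.01 end err 0.0118 om 0.0035 phi 0.11 first settle 6.6
[1.11 0.83 0.84] 2.42 max 0.005 end err 0.0048 om 0.0034 phi 0.5 first settle 10.5
[0.91 1.18 0.84] 2.2 max 0.076 end err 0.0183 om 0.0047 phi 0.55 first settle 20.4
[1.12 1.17 1.16] 2.29 max 0.013 end err 0.0066 om 0.0066 phi 0.48 first settle 8.4
[1.03 0.81 0.9 ] 2.73 max 0.013 end err 0.0134 om 0.0045 phi 0.6 first settle 12.6
```

```bash
cat > sim.py <<'E'
from ctl import *
import sys
for w,q in ((1.7,4e-4),(2.1,3e-3),(2.1,2e-2),(2.5,3e-3),(2.5,2e-2)):
    rng=np.random.default_rng(0); R=[]
    for trial in range(40):
        f=rng.uniform(.8,1.2,3); a,b,c=A*f[0],B*f[1],rng.uniform(.2,2.8)
        C=Ctl(.0,.0,w=w); C.q=q; th,om,phi=-.2,0.,0.; log=[];h=.002
        for k in range(90):
            cmd=C.step(th+rng.normal(0,3e-4)); p0=phi
            for i in range(150):
                u=np.clip((i*h-.05)/.25,0,1); u=u*u*(3-2*u); phi=p0+(cmd-p0)*u
                om+=h*(a*(phi-th)+b*th-c); th+=h*om
                if th<-.2: th=-.2; om=max(om,0)
            log.append((th,om))
        L=np.array(log); R.append((L[:,0].max(),abs(L[-30:,0]).max(),abs(L[-30:,1]).max(),(np.where(abs(L[:,0])>.005)[0].max()*.3)))
    R=np.array(R); print(w,q,"worst",R.max(0).round(4),"median",np.median(R,0).round(4))
E
sed -i 's/np.diag(\[1e-9,4e-4,4e-4\])/np.diag([1e-9,4e-4,s.q])/; s/s.x=None; s.n=0/s.x=None; s.n=0; s.q=3e-3/' ctl.py; python3 sim.py
```

```text
1.7 0.0004 worst [ 0.101   0.0343  0.034  26.1   ] median [1.60e-03 1.00e-03 4.10e-03 7.65e+00]
2.1 0.003 worst [ 0.5851  0.5851  0.9765 26.7   ] median [2.80e-03 1.60e-03 7.10e-03 7.35e+00]
2.1 0.02 worst [ 0.2179  0.1583  0.3591 26.7   ] median [5.70e-03 2.40e-03 1.21e-02 7.20e+00]
2.5 0.003 worst [ 0.6882  0.4986  1.2193 26.7   ] median [5.80e-03 2.00e-03 1.02e-02 7.20e+00]
2.5 0.02 worst [ 0.5869  0.5869  1.2671 26.7   ] median [8.30e-03 3.20e-03 1.69e-02 8.25e+00]
```

```bash
sed -i 's/s.q=3e-3/s.q=4e-4/' ctl.py; cat > run.py <<'E'
from h import *; from ctl import *; import pickle,os
def run(C,n,D,stop=True):
    T=Track(); calm=0
    for k in range(n):
        t=lean()[1]; th=T(); p=lean()[0]; cmd=C.step(th); setlean(cmd); D.append((t,p,th,cmd,T.q))
        e=None if C.x is None else (th-C.tg,C.x[1])
        calm=calm+1 if e and abs(e[0])<.004 and abs(e[1])<.008 else 0
        if stop and calm>=3: break
    pickle.dump((C,D),open("state.pkl","wb"))
    return D
E
python3 - <<'E'
from run import *
C=Ctl(lean()[0],0.0); D=run(C,45,[])
for d in D: print(np.round(d,4))
print(C.x,lean(),bot.get_obs()["force"].round(1),bot.get_obs()["finger_gap"])
E
```

```text
[10.4167  0.0188 -0.1995  0.0536  0.9988]
[10.7167  0.053  -0.1995  0.0886  0.9988]
[11.0167  0.0882 -0.1995  0.1236  0.9988]
[11.3167  0.123  -0.1995  0.1586  0.9988]
[11.6167  0.1582 -0.1975  0.1936  0.9916]
[11.9167  0.1933 -0.1805  0.1484  0.9715]
[12.2167  0.1446 -0.143   0.0156  0.9093]
[ 1.2525e+01  8.7000e-03 -1.1550e-01  1.6560e-01  8.6180e-01]
[12.8417  0.1641 -0.136   0.3108  0.8914]
[13.1583  0.3094 -0.127   0.1608  0.8867]
[ 1.3475e+01  1.5200e-01 -5.6000e-02  1.0800e-02  7.5280e-01]
[ 1.37917e+01 -2.00000e-04  0.00000e+00  1.59900e-01  6.54800e-01]
[ 1.41083e+01  1.56100e-01 -5.50000e-03  2.64300e-01  6.60400e-01]
[1.44083e+01 2.60600e-01 4.50000e-03 1.14300e-01 6.49000e-01]
[14.725   0.1041  0.0415  0.0567  0.5988]
[15.025   0.0463  0.051   0.2067  0.5924]
[15.3417  0.2018  0.026   0.2136  0.6202]
[15.6417  0.2062  0.0245  0.0682  0.6239]
[15.9583  0.0562  0.0335  0.1873  0.6161]
[1.62583e+01 1.82000e-01 1.15000e-02 2.27300e-01 6.40200e-01]
[1.65583e+01 2.20800e-01 9.00000e-03 7.73000e-02 6.44200e-01]
[16.875   0.0657  0.022   0.1642  0.6261]
[1.7175e+01 1.5850e-01 7.5
[... 734 characters left out ...]
+01  2.0990e-01 -7.0000e-03  1.4940e-01  6.6380e-01]
[2.1375e+01 1.4140e-01 3.0000e-03 1.0590e-01 6.5130e-01]
[2.1675e+01 9.7500e-02 3.5000e-03 2.1070e-01 6.5040e-01]
[ 2.1975e+01  2.0670e-01 -7.5000e-03  1.5600e-01  6.6530e-01]
[2.2275e+01 1.4860e-01 5.0000e-04 1.0980e-01 6.5350e-01]
[2.2575e+01 1.0180e-01 4.0000e-03 1.9320e-01 6.5020e-01]
[ 2.2875e+01  1.8880e-01 -6.5000e-03  1.7290e-01  6.6090e-01]
[ 2.3175e+01  1.6610e-01 -1.0000e-03  1.0680e-01  6.5570e-01]
[2.3475e+01 9.8300e-02 5.0000e-03 1.8180e-01 6.4690e-01]
[ 2.3775e+01  1.7720e-01 -6.0000e-03  1.8900e-01  6.6060e-01]
[-0.00588418 -0.04563842  0.70725155] (np.float64(0.1833940643078169), 24.075) [-1.7 -0.9  5.9] 0.2905897249935938
```

```bash
cat > fit.py <<'E'
from ctl import *; import pickle
from scipy.optimize import least_squares
from scipy.integrate import odeint
def fit(D,verbose=True):
    D=np.array(D); t=D[:,0]
    def phi_fun(d):
        T=[];P=[]
        for i in range(len(t)):
            t1=t[i+1] if i+1<len(t) else t[i]+.3
            for u in np.linspace(0,1,6): T.append(t[i]+.05+d+(t1-t[i]-.05)*u*.999); P.append(D[i,1]+(D[i,3]-D[i,1])*(10*u**3-15*u**4+6*u**5))
        return np.array(T),np.array(P)
    def sim(p):
        a,b,c,x,v,d,g,k=p; T,P=phi_fun(d); h=.01; n=int((t[-1]-t[0])/h)+2; tt=t[0]+h*np.arange(n); ph=np.interp(tt,T,P); X=np.empty(n)
        for i in range(n):
            X[i]=x; v+=h*(a*(ph[i]-x)+b*x-c-k*v); x+=h*v
        return np.interp(t,tt,X)
    r=least_squares(lambda p:np.r_[(sim(p)*1-D[:,2])/.001,(p[0]-A)/2,(p[1]-B)/2,(p[5])/.02,p[7]/.3],[A,B,.7,D[0,2],0,0,1,0],loss="soft_l1")
    return r.x,sim(r.x)-D[:,2]
if __name__=="__main__":
    C,D=pickle.load(open("state.pkl","rb"))
    for s in (8,14,22,30):
        p,e=fit(D[s:]); print(s,p.round(3),"rms",e.std().round(4)); 
    print(e.round(4))
E
python3 fit.py
```

```text
8 [ 5.262  4.648  0.803 -0.136 -0.047 -0.067  1.     0.447] rms 0.0024
14 [ 4.881  4.89   0.745  0.043  0.075 -0.08   1.    -0.378] rms 0.0018
22 [ 6.353  7.256  0.972  0.008 -0.061 -0.084  1.     0.078] rms 0.0007
30 [ 6.635e+00  7.884e+00  1.016e+00  7.000e-03  1.100e-02 -7.700e-02
  1.000e+00  1.450e-01] rms 0.0004
[-0.0004  0.0001  0.0012 -0.0002  0.0004  0.     -0.0004  0.0004 -0.0004
  0.0001 -0.0001 -0.0001 -0.0003 -0.0003  0.0005]
```

```bash
cat > ctl2.py <<'E'
import numpy as np
from scipy.signal import place_poles, cont2discrete
H,L=.3,.095      # cycle, mean lag of a lever move after the picture
class Ctl2:
    def __init__(s,phi,target,x,A=5.2,B=6.1,w=1.6,z=.9,q=4e-4):
        s.A,s.B=A,B; s.phi=s.old=phi; s.x=np.array(x,float); s.P=np.diag([1e-6,2e-3,.02]); s.q=q
        s.r=x[0]; s.tg=target
        F,G,*_=cont2discrete((np.array([[0,1],[B-A,0]]),np.array([[0],[A]]),np.eye(2),np.zeros((2,1))),H)
        p=np.exp(H*w*np.array([-z+1j*np.sqrt(1-z*z),-z-1j*np.sqrt(1-z*z)])); s.K=place_poles(F,G,p).gain_matrix[0]
    def prop(s,x,P,phi,dt,n=10):
        h=dt/n; F=np.array([[1,h,0],[(s.B-s.A)*h,1,-h],[0,0,1]])
        for _ in range(n):
            x=F@x+np.array([0,s.A*h*phi,0])
            if P is not None: P=F@P@F.T+np.diag([1e-9,4e-4,s.q])*h
        return x,P
    def step(s,th,first=False):
        if not first:
            x,P=s.prop(s.x,s.P,s.old,L); s.x,s.P=s.prop(x,P,s.phi,H-L)
        k=s.P[:,0]/(s.P[0,0]+2.5e-7); s.x=s.x+k*(th-s.x[0]); s.P=s.P-np.outer(k,s.P[0])
        x,_=s.prop(s.x,None,s.phi,L)
        s.r+=np.clip(s.tg-s.r,-.004,.004)
        s.old=s.phi; p=(x[2]-(s.B-s.A)*s.r)/s.A-s.K@(x[:2]-[s.r,0])
        s.phi=float(np.clip(p,s.phi-.15,s.phi+.15).clip(-.3,1.15)); return s.phi
E
python3 - <<'E'
from ctl2 import *
for w in (1.3,1.6,2.):
  for q in (4e-4,2e-3):
    R=[];rng=np.random.default_rng(1)
    for tr in range(40):
        a=rng.uniform(4.2,6.5); d=rng.uniform(-.2,1.5); c=.75; lag=rng.uniform(.05,.17); hh=.005
        C=Ctl2(.18,0,[-.006,-.045,.78],w=w,q=q); th,om,phi=-.006,rng.uniform(-.08,.01),.18; Lg=[]
        for k in range(60):
            cmd=C.step(th+rng.normal(0,3e-4),k==0)
            for i in range(60):
                if i*hh>=lag: phi=cmd
                om+=hh*(a*phi+d*th-c); th+=hh*om
            Lg.append((th,om))
        G=np.array(Lg); R.append((abs(G[:,0]).max(),abs(G[20:,0]).max(),abs(G[35:,0]).max(),abs(G[35:,1]).max()))
    print(w,q,np.max(R,0).round(4),np.median(R,0).round(4))
E
```

```text
1.3 0.0004 [0.071  0.0162 0.0043 0.0049] [0.031  0.0014 0.0009 0.0028]
1.3 0.002 [0.0707 0.0046 0.002  0.0063] [0.0309 0.0013 0.001  0.0035]
1.6 0.0004 [0.0621 0.0049 0.0023 0.0057] [0.0299 0.0013 0.001  0.0031]
1.6 0.002 [0.0618 0.0023 0.0019 0.0075] [0.0298 0.0013 0.0011 0.0041]
2.0 0.0004 [0.0595 0.0021 0.0019 0.0065] [0.0282 0.0012 0.001  0.0036]
2.0 0.002 [0.0595 0.0036 0.0026 0.0092] [0.0281 0.0014 0.0013 0.0047]
```

```bash
cat > run2.py <<'E'
from h import *; from ctl2 import *; import pickle,os
class Track2(Track):
    def retemplate(s,th,g):
        i=np.argmin(abs(s.th-th)); o=np.rint(s.uv[i]).astype(int); s.uv=s.uv-s.uv[i]
        s.x0+=o[0]; s.y0+=o[1]; s.t=g[s.y0:s.y0+s.h,s.x0:s.x0+s.w].copy(); return s
def load():
    T=Track2(); g=cv2.imread("pics/ref.png"); return T.retemplate(float(open("ref.txt").read()),g)
def run(C,T,n,first=False,stop=None):
    D=[];calm=0
    for k in range(n):
        t=lean()[1]; th=T(); p=lean()[0]; C.old=C.phi=C.phi; cmd=C.step(th,first and k==0); setlean(cmd); D.append((t,p,th,cmd,T.q,C.x[1]))
        calm=calm+1 if abs(th-C.tg)<.003 and abs(C.x[1])<.008 else 0
        if stop and calm>=stop: break
    for d in D: print(np.round(d,4))
    pickle.dump(C,open("c2.pkl","wb")); return D
def wrist(k):
    im=imaging.get_image("wrist"); cv2.imwrite(f"pics/{k}.png",im["color"][...,::-1]); pickle.dump(im,open(k+".pkl","wb"))
E
sed -i 's/C.old=C.phi=C.phi; //' run2.py
python3 - <<'E'
from run2 import *
T=Track2(); th=T()
g=imaging.get_image("side")["color"][...,::-1]; cv2.imwrite("pics/ref.png",g)
open("ref.txt","w").write(str(th-.05*.03)); print("ref",th)
T=load(); C=Ctl2(lean()[0],0.,[th,-.03,.85],q=1e-3)
run(C,T,26,True,stop=3)
wrist("w3"); print(lean(),C.x)
w=cv2.imread("pics/w3.png"); p=pickle.load(open("w3.pkl","rb"))
c=proj(p,ptr(0)); x,y=int(c[0])-60,int(c[1])-50; x=max(x,0); print("crop",x,y,c)
cv2.imwrite("pics/c6.png",cv2.resize(w[y:y+100,x:x+130],(780,600),interpolation=cv2.INTER_CUBIC))
E
```

```text
ref -0.0025000000000000022
[ 2.4175e+01  1.8300e-01 -2.0000e-03  1.7470e-01  9.9380e-01 -3.0000e-02]
[2.4475e+01 1.6850e-01 1.4500e-02 9.3900e-02 9.6870e-01 8.0200e-02]
[2.4775e+01 8.5400e-02 3.0000e-02 1.5890e-01 9.4010e-01 5.9000e-03]
[ 2.5075e+01  1.5420e-01  2.3000e-02  1.6690e-01  9.5310e-01 -2.9300e-02]
[ 2.5375e+01  1.6100e-01  1.7500e-02  1.5570e-01  9.5740e-01 -1.1000e-02]
[ 2.5675e+01  1.4920e-01  1.7000e-02  1.5110e-01  9.5900e-01 -6.0000e-04]
[ 2.5975e+01  1.4490e-01  1.6000e-02  1.5620e-01  9.6200e-01 -7.3000e-03]
[ 2.6275e+01  1.5010e-01  1.4500e-02  1.5290e-01  9.6830e-01 -4.5000e-03]
[ 2.6575e+01  1.4670e-01  1.3500e-02  1.5360e-01  9.7190e-01 -4.6000e-03]
[ 2.6875e+01  1.4740e-01  1.2000e-02  1.5460e-01  9.7640e-01 -6.1000e-03]
[ 2.7175e+01  1.4840e-01  1.0500e-02  1.5400e-01  9.7900e-01 -5.1000e-03]
[ 2.7475e+01  1.4790e-01  1.0000e-02  1.5130e-01  9.8060e-01 -1.2000e-03]
[ 2.7775e+01  1.4490e-01  9.0000e-03  1.5500e-01  9.8100e-01 -5.6000e-03]
[ 2.8075e+01  1.4880e-01  7.5000e-03  1.5380e-01  9.7890e-01 -4.5000e-03]
[ 2.8375e+01  1.4750e-01  6.5000e-03  1.5370e-01  9.7640e-01 -3.3000e-03]
[ 2.8675e+01  1.4740e-01  5.5000e-03  1.5430e-01  9.7400e-01 -3.7000e-03]
[ 2.8975e+01  1.4810e-01  5.0000e-03  1.5240e-01  9.7280e-01 -1.0000e-03]
[ 2.9275e+01  1.4600e-01  4.5000e-03  1.5410e-01  9.7120e-01 -2.7000e-03]
[ 2.9575e+01  1.4790e-01  3.5000e-03  1.5460e-01  9.6980e-01 -3.5000e-03]
[2.9875e+01 1.4850e-01 3.5000e-03 1.5110e-01 9.7030e-01 1.3000e-03]
[ 3.0175e+01  1.4480e-01  3.0000e-03  1.5560e-01  9.7180e-01 -3.9000e-03]
[ 3.0475e+01  1.4950e-01  2.5000e-03  1.5210e-01  9.7560e-01 -0.0000e+00]
[ 3.0775e+01  1.4570e-01  1.5000e-03  1.5710e-01  9.7940e-01 -5.2000e-03]
[3.1075e+01 1.5090e-01 1.0000e-03 1.5210e-01 9.8240e-01 1.0000e-03]
(np.float64(0.14577461442632308), 31.425) [0.00098011 0.0009509  0.79981964]
crop 81 276 [141.81068965 326.60346313]
```

View pics/c6.png

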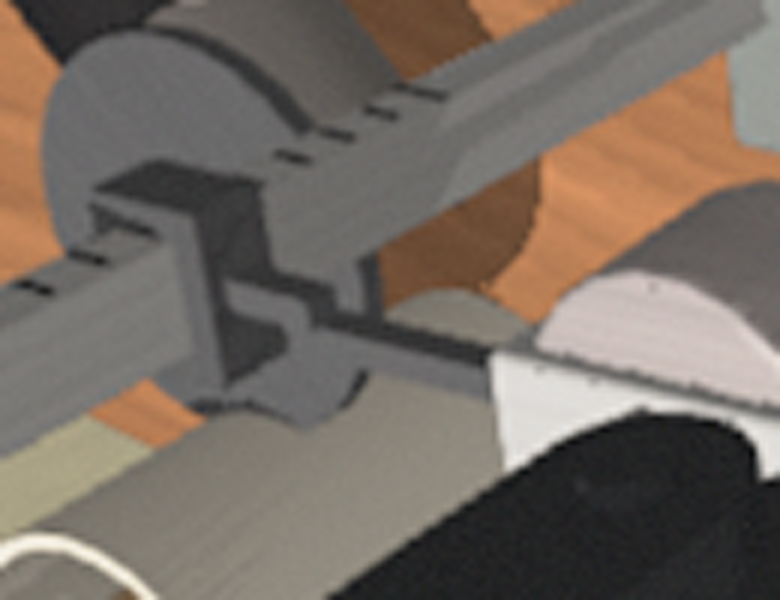

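```bash
python3 - <<'E'
from run2 import *
p=pickle.load(open("w3.pkl","rb")); g=p["color"][...,::-1]
x,y=112,308; cv2.imwrite("pics/c7.png",cv2.resize(g[y:y+30,x:x+40],None,fx=20,fy=20,interpolation=cv2.INTER_CUBIC))
for z in (-.004,-.002,0,.002,.004): print(z,"ptr",proj(p,ptr(np.arcsin(-z/.262))).round(2),"idx270",proj(p,PV+S@np.array([0,-.27,z])).round(2))
E
```

```text
-0.004 ptr [144.99 324.73] idx270 [139.23 323.18]
-0.002 ptr [143.4  325.66] idx270 [137.64 324.1 ]
0 ptr [141.81 326.6 ] idx270 [136.05 325.03]
0.002 ptr [140.22 327.56] idx270 [134.43 325.97]
0.004 ptr [138.62 328.52] idx270 [132.8  326.91]
```

View pics/c7.png

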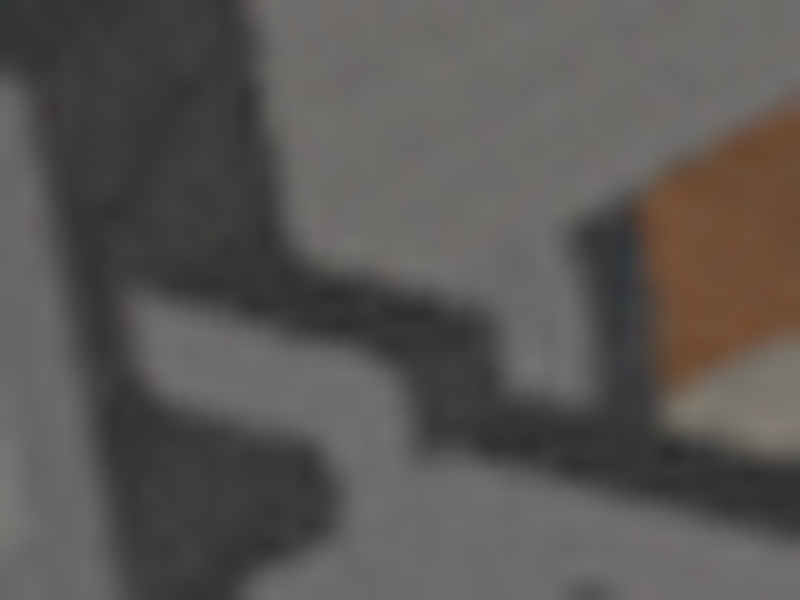

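```bash
cat > cmpw.py <<'E'
from run2 import *
def compare(k,ref="w3"):
    """shift of the beam's end and of the index between two wrist pictures, lever motion of the camera taken out"""
    a,b=[pickle.load(open(n+".pkl","rb")) for n in (ref,k)]
    A,B=[cv2.cvtColor(i["color"],cv2.COLOR_RGB2GRAY) for i in (a,b)]
    def lk(p): 
        p=np.float32(p)[:,None]; q,st,e=cv2.calcOpticalFlowPyrLK(A,B,p,None,winSize=(13,13),maxLevel=2); return q[:,0]-p[:,0],st.ravel(),e.ravel()
    end=np.array([0,-.235,0]); up=lambda q,z:proj(q,PV+S@(end+[0,0,z]))
    j=(up(b,.01)-up(b,0))/10
    di,s1,e1=lk([(119,307),(125,322),(104,300)]); db,s2,e2=lk([(163.5,335),(170,327),(185,325)])
    ci=proj(b,PV+S@np.array([0,-.28,0]))-proj(a,PV+S@np.array([0,-.28,0])); cb=up(b,0)-up(a,0)
    print("index flow",di.round(2).tolist(),s1,e1.round(1),"camera part",ci.round(2)); print("beam flow",db.round(2).tolist(),s2,e2.round(1),"camera part",cb.round(2),"px/mm up",j.round(3))
    print("beam rise mm there (flow net of index flow)",[round(float((d-(np.median(di,0)-ci)-cb)@j/(j@j)),2) for d in db])
E
python3 - <<'E'
from cmpw import *
T=load(); C=pickle.load(open("c2.pkl","rb")); C.tg=.0235
C.step(T()) ; setlean(C.phi)   # one cycle also passes for the wrist picture's 0.05 s
run(C,T,19,stop=3); wrist("w4"); print(lean(),C.x); compare("w4")
E
```

```text
[3.1725e+01 1.5200e-01 0.0000e+00 1.5550e-01 9.8520e-01 1.0000e-03]
[3.2025e+01 1.4930e-01 0.0000e+00 1.5860e-01 9.8530e-01 4.0000e-04]
[3.2325e+01 1.5250e-01 0.0000e+00 1.5900e-01 9.8520e-01 2.1000e-03]
[3.2625e+01 1.5280e-01 5.0000e-04 1.6010e-01 9.8430e-01 3.7000e-03]
[3.2925e+01 1.5400e-01 5.0000e-04 1.6410e-01 9.8300e-01 1.3000e-03]
[3.3225e+01 1.5800e-01 2.0000e-03 1.5800e-01 9.7810e-01 1.0000e-02]
[3.3525e+01 1.5180e-01 4.0000e-03 1.6230e-01 9.6980e-01 6.0000e-03]
[3.3825e+01 1.5620e-01 6.0000e-03 1.5890e-01 9.7550e-01 9.1000e-03]
[3.4125e+01 1.5280e-01 8.0000e-03 1.6140e-01 9.8010e-01 6.2000e-03]
[3.4425e+01 1.5530e-01 9.5000e-03 1.6070e-01 9.8030e-01 6.0000e-03]
[3.4725e+01 1.5460e-01 1.0500e-02 1.6290e-01 9.7880e-01 3.3000e-03]
[3.5025e+01 1.5700e-01 1.2500e-02 1.5770e-01 9.7550e-01 9.3000e-03]
[3.5325e+01 1.5140e-01 1.4500e-02 1.6110e-01 9.6820e-01 4.9000e-03]
[3.5625e+01 1.5520e-01 1.5500e-02 1.6080e-01 9.6440e-01 3.6000e-03]
[3.5925e+01 1.5470e-01 1.6000e-02 1.6250e-01 9.6150e-01 1.5000e-03]
[3.6225e+01 1.5650e-01 1.7000e-02 1.5940e-01 9.5900e-01 5.0000e-03]
[3.6525e+01 1.5330e-01 1.7500e-02 1.6350e-01 9.5610e-01 2.0000e-04]
[3.6825e+01 1.5770e-01 1.8500e-02 1.5840e-01 9.5270e-01 5.7000e-03]
[3.7125e+01 1.5220e-01 2.0000e-02 1.6020e-01 9.4900e-01 3.7000e-03]
(np.float64(0.15411646782444044), 37.475) [0.02000762 0.00367348 0.85197163]
index flow [[0.5400000214576721, 0.25999999046325684], [0.7099999785423279, 0.28999999165534973], [0.550000011920929, 0.23000000417232513]] [1 1 1] [2.1 2.3 1.5] camera part [0.6  0.26]
beam flow [[3.6500000953674316, -1.7999999523162842], [3.5399999618530273, -1.6699999570846558], [3.4100000858306885, -1.4800000190734863]] [1 1 1] [3.7 4.1 2.5] camera part [0.67 0.29] px/mm up [-0.788  0.513]
beam rise mm there (flow net of index flow) [-3.91, -3.73, -3.51]
```

```bash
python3 - <<'E'
from cmpw import *
T=load(); C=pickle.load(open("c2.pkl","rb")); C.tg=.0247; C.B=C.A+.2; C.x[2]-=.7*C.x[0]; C.r=.0235
run(C,T,12); wrist("w5"); print(lean(),C.x); compare("w5"); compare("w5","w4")
im=pickle.load(open("w5.pkl","rb"))
for l in ("index_tip","pointer_tip"):
    for r in imaging.find_in(l,"wrist")[:1]:
        w=(im["pose"]@np.r_[r["at"],1])[:3]; print(l,(S.T@(w-PV)).round(4),proj(im,w).round(1),round(r["confidence"],2))
E
```

```text
[3.7475e+01 1.5410e-01 2.0500e-02 1.6220e-01 9.5170e-01 1.0000e-03]
[3.7775e+01 1.5630e-01 2.1000e-02 1.6050e-01 9.5160e-01 2.8000e-03]
[3.8075e+01 1.5440e-01 2.1500e-02 1.6200e-01 9.5250e-01 1.2000e-03]
[3.8375e+01 1.5580e-01 2.2000e-02 1.6080e-01 9.5280e-01 2.4000e-03]
[3.8675e+01 1.5480e-01 2.2500e-02 1.6170e-01 9.5280e-01 1.3000e-03]
[3.8975e+01 1.5550e-01 2.3000e-02 1.6070e-01 9.5260e-01 2.1000e-03]
[ 3.9275e+01  1.5460e-01  2.3000e-02  1.6310e-01  9.5250e-01 -8.0000e-04]
[3.9575e+01 1.5710e-01 2.3500e-02 1.5950e-01 9.5250e-01 3.3000e-03]
[3.9875e+01 1.5340e-01 2.4000e-02 1.6220e-01 9.5260e-01 2.0000e-04]
[4.0175e+01 1.5610e-01 2.4500e-02 1.5960e-01 9.5300e-01 2.5000e-03]
[4.0475e+01 1.5340e-01 2.5000e-02 1.6110e-01 9.5370e-01 5.0000e-04]
[ 4.0775e+01  1.5530e-01  2.5000e-02  1.6110e-01  9.5370e-01 -1.0000e-04]
(np.float64(0.155100131303474), 41.125) [ 2.49993666e-02 -1.46043874e-04  8.42942353e-01]
index flow [[0.6399999856948853, 0.27000001072883606], [0.6899999976158142, 0.3100000023841858], [0.6600000262260437, 0.2800000011920929]] [1 1 1] [2.1 2.2 1.6] camera part [0.66 0.29]
beam flow [[4.369999885559082, -2.25], [4.239999771118164, -2.0], [3.990000009536743, -1.809999942779541]] [1 1 1] [4.2 4.3 2.5] camera part [0.74 0.32] px/mm up [-0.787  0.514]
beam rise mm there (flow net of index flow) [-4.72, -4.46, -4.13]
index flow [[0.10000000149011612, 0.009999999776482582], [-0.019999999552965164, 0.029999999329447746], [0.18000000715255737, 0.029999999329447746]] [1 1 1] [1.7 1.4 1.5] camera part [0.06 0.03]
beam flow [[0.7900000214576721, -0.41999998688697815], [0.699999988079071, -0.4399999976158142], [1.0199999809265137, -0.3499999940395355]] [1 1 1] [3.1 3.5 2.7] camera part [0.07 0.03] px/mm up [-0.787  0.514]
beam rise mm there (flow net of index flow) [-0.87, -0.8, -1.04]
index_tip [-0.0103 -0.2886  0.0013] [121.  313.5] 0.6
pointer_tip [-0.1093 -0.0114  0.1288] [322.9 372.5] 0.57
```

```bash
python3 - <<'E'
import pickle,cv2
g=cv2.cvtColor(pickle.load(open("w5.pkl","rb"))["color"],cv2.COLOR_RGB2GRAY)
print("     "+" ".join(f"{u:3d}" for u in range(120,156)))
for v in range(316,338): print(v,":"," ".join(f"{x:3d}" for x in g[v,120:156]))
E
```

```text
120 121 122 123 124 125 126 127 128 129 130 131 132 133 134 135 136 137 138 139 140 141 142 143 144 145 146 147 148 149 150 151 152 153 154 155
316 :  58  61  63  59  59  59  87 107 110 107 107 107 108 107 109 111 109 109 106 108 106 108 111 110 109 102  92  83  81  82  81  82  80  83  84  84
317 :  60  62  59  60  60  58  73 100 108 107 106 108 110 110 109 108 106 107 109 110 109 110 111 102  99  93  81  82  80  82  80  83  81  79  80  79
318 :  61  60  61  61  58  59  71  97 107 108 109 106 109 108 106 107 108 106 108 110 109 104  89  78  81  85  86  86  81  84  81  83  83  81  80  81
319 :  60  61  58  60  61  57  66  97 109 108 109 109 107 106 107 107 109 109 108 108 103  83  62  57  72  84  86  88  86  85  84  82  83  82  83  83
320 :  64  61  60  60  56  55  57  89 111 113 110 109 107 109 110 110 111 109 103 103  98  73  57  54  66  83  85  85  88  89  86  80  80  76  81  82
321 :  60  57  55  54  54  52  51  66  81  89  98 103 108 112 110 109 105 104 105 107 107  82  53  55  66  82  88  84  86  85  85  84  85  83  80  79
322 :  58  54  54  52  53  57  52  51  50  55  70  77  8
[... 1643 characters left out ...]
 110 105 107 107 109 106 105 105 106 107 104 101 107 108 108 109 108 110 109 110 111 112 107 111 108
334 :  62  60  60  59  57  54  58  61  58  77 100 109 109 107 105 108 108 105 103 105 105  92  78  80  99 109 111 109 106 107 108 108 109 109 110 110
335 :  60  59  61  58  53  54  58  68  82  93 105 108 108 109 106 107 107 106 106 106 105  87  59  52  93 119 118 117 116 114 107 106 108 108 108 108
336 :  61  61  62  56  52  59  68  89 104 106 106 108 105 106 108 105 108 109 106 107 107  87  57  58 106 126 123 125 124 122 118 118 112 113 108 108
337 :  59  57  56  54  63  86  95 104 110 107 107 106 106 107 108 109 106 107 108 106 105  77  50  79 114 123 126 124 125 127 127 125 124 122 121 120
```

```bash
python3 - <<'E'
from cmpw import *
T=load(); C=pickle.load(open("c2.pkl","rb"))
D=run(C,T,26)
for k in range(8):
    th=T(); cmd=C.step(th); ok=abs(th-C.tg)<.0015 and abs(C.x[1])<.0015
    if ok: setlean(C.x[2]/C.A-(C.B-C.A)*th/C.A); break
    setlean(cmd)
th2=T(); o=bot.get_obs(); print(th,th2,C.x,lean(),o["grip_force"],o["finger_gap"]*85)
wrist("w6"); compare("w6")
bot.close_job()
E
```

```text
[4.1225e+01 1.5520e-01 2.5500e-02 1.5910e-01 9.5420e-01 2.2000e-03]
[ 4.1525e+01  1.5300e-01  2.5500e-02  1.6200e-01  9.5380e-01 -1.6000e-03]
[4.1825e+01 1.5600e-01 2.5500e-02 1.5940e-01 9.5240e-01 1.0000e-03]
[4.2125e+01 1.5320e-01 2.6000e-02 1.5950e-01 9.5200e-01 1.1000e-03]
[ 4.2425e+01  1.5330e-01  2.6000e-02  1.6060e-01  9.5170e-01 -9.0000e-04]
[4.2725e+01 1.5450e-01 2.6000e-02 1.5930e-01 9.5170e-01 3.0000e-04]
[ 4.3025e+01  1.5310e-01  2.6000e-02  1.6010e-01  9.5150e-01 -6.0000e-04]
[4.3325e+01 1.5410e-01 2.6000e-02 1.5930e-01 9.5170e-01 1.0000e-04]
[ 4.3625e+01  1.5330e-01  2.6000e-02  1.5970e-01  9.5140e-01 -5.0000e-04]
[4.3925e+01 1.5370e-01 2.6000e-02 1.5910e-01 9.5070e-01 0.0000e+00]
[ 4.4225e+01  1.5300e-01  2.6000e-02  1.5940e-01  9.5060e-01 -4.0000e-04]
[ 4.4525e+01  1.5320e-01  2.6000e-02  1.5890e-01  9.5080e-01 -1.0000e-04]
[ 4.4825e+01  1.5290e-01  2.6000e-02  1.5910e-01  9.5090e-01 -3.0000e-04]
[ 4.5125e+01  1.5300e-01  2.6000e-02  1.5870e-01  9.5050e-01 -1.0000e-04]
[ 4.5425e+01  1.5280e-01  2.6000e-02  1.5880e-01  9.5090e-01 -3.0000e-04]
[4.5725e+01 1.5260e-01 2.6
[... 745 characters left out ...]
 9.5130e-01 -3.0000e-04]
0.026000000000000023 0.026000000000000023 [ 2.59967131e-02 -1.16866739e-04  8.24134559e-01] (np.float64(0.1513781821776002), 49.375) 63.31936597824097 24.880946573524803
index flow [[0.41999998688697815, 0.1599999964237213], [0.49000000953674316, 0.2199999988079071], [0.4099999964237213, 0.17000000178813934]] [1 1 1] [2.4 2.2 1.5] camera part [0.41 0.18]
beam flow [[4.170000076293945, -2.430000066757202], [3.9600000381469727, -2.259999990463257], [3.630000114440918, -2.0199999809265137]] [1 1 1] [4.  4.3 2. ] camera part [0.46 0.2 ] px/mm up [-0.788  0.513]
beam rise mm there (flow net of index flow) [-4.82, -4.53, -4.1]
the job is handed in; nothing more can be done
```

I handed the job in with the gripper still on the grip: by my camera estimate the pointer stood within about 1 mm of the index and was calm for over 8 s, at a lever lean of about 0.15 rad; I have no verdict from the judge.

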